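# Set sprung tweezers to the gauge gap

### The job

Pick the sprung tweezers with the orange finger pads up off their stand and squeeze them until the gap between their tips matches the two white marks on the blue gap gauge. Finish while still holding them there, steady, each red tip about a centimetre above its own white mark, without touching or shifting the gauge, and leave the other things on the bench alone.

Things in the scene. Friction and masses are not known exactly. Their poses are not given: they have to be found in the camera images.
- tweezers_grip (a point): Midway between the tweezers' two round orange finger pads (upright cylinders, 16 mm across, 20 mm high, centred at this height, outsides 52 mm apart when relaxed), about 51 mm above the table at the start, near the centre of mass. x points to the tips, z up, y from the right blade to the left. Pinch the pads along y; 25 mm or more is free beside and below them.
- tw_left (a joint): Squeeze of the tweezers: turn of the left blade at the heel, rad, 0 relaxed, 0.11 the stop; the right blade turns as much. The hinges lie 100 mm behind the pads and 160 mm behind the tips: tip gap = 40 mm - 320 mm x value, width over the pads = 52 mm - 200 mm x value. Sprung: about 6 N on the pads starts it, 10 N brings the gap to 14 mm; it springs open when let go.
- tip_left (a point): Lower end of the left blade's bent tip (red, 5 mm thick). Relaxed: 60 mm ahead of the grip point (along its x), 20 mm to its left, 24 mm below it.
- tip_right (a point): The same for the right blade, 20 mm to the right. The tips come together evenly as the tweezers are squeezed.
- mark_fixed (a point): Middle of the fixed white mark on top of the gap gauge, 30 mm above the table. The gauge is a fixed blue block 60 x 110 mm, 22 mm high, with two black plates on it. The mark is a bar 24 mm long (along its x) and 8 mm wide (along its y).
- mark_sliding (a point): Middle of the other white mark, same size, direction and height, on the gauge's sliding black cursor, towards -y of the fixed mark. 19 mm beyond it, away from the fixed mark, stands a brass thumb screw, 5 mm higher than the mark. The cursor is not to be shifted.
- gauge_cursor (a joint): Setting of the cursor, m: distance between the middles of the two marks = 14 mm + value (0 to 18 mm).
- tweezers: Sprung bent-nose tweezers, 190 mm long, about 86 g: two steel blades 12 mm high joined at a dark heel, lying level across the two posts of their stand, underside 45 mm above the table. Origin 30 mm behind point tweezers_grip along x and 6 mm below it, same axes.
- gauge: The gap gauge as a whole; origin on the table under its middle, z up; the fixed mark is 15 mm to +y of it.
- stand: The tweezers' stand, fixed: aluminium plate 150 x 70 x 6 mm; a black rear post (18 x 30 mm) under the heel and a black front cross bar (10 x 60 mm) under the blades, both 45 mm high, centred 62 mm behind and 66 mm ahead of its origin along x.
- stepper: Bystander: stepper motor standing on end, 57 x 57 x 81 mm, black with aluminium ends; origin under its middle.
- pendant: Bystander: black hand pendant lying flat, 120 x 150 x 36 mm, coloured keys, loop handle on its +x side; origin under its middle.
- bearing: Bystander: steel ring lying flat, 42 mm across, 12 mm high; origin under its middle.
- collet_nut: Bystander: dark steel nut, 42 mm across, 24 mm high; origin under its middle.
- screwdriver: Bystander: red-handled screwdriver lying flat, 180 mm long; origin under its middle.
- oil: Bystander: yellow bottle standing, 50 mm across, 120 mm high; origin under its middle.
- driver_board: Bystander: green circuit board with black heat sink, 70 x 100 x 26 mm; origin under its middle.

How it is judged:
By the outcome, as a careful person would: the job done as asked, in the order asked, and still so for the second after the job is handed in, while the arm keeps its last pose, push and grip.
It also fails if it takes over 38 s, if anything falls off the work surface, if the arm or the gripper's body presses on something with over 40 N, if the wrist force passes 120 N, or if a joint passes its speed limit or range.

### The arm

A 6-joint arm with a two-finger parallel gripper is mounted at the origin on the work surface. World frame = base frame: x ahead of the robot, y to its left, z up, the work surface at z = 0. Lengths are in m, angles in rad, forces in N, time in s.
With the tool pointing down it reaches from about 0.4 to 0.825 m from the base axis. Payload 7 kg.
Tool frame: the origin (TCP) lies midway between the tips of the shut fingers; the grasp point (between the pads) lies 19 mm behind it; z points along the fingers, y is the line along which they close (so a half turn about z gives the same grasp; the last joint's range is limited). The gripper opens to 88 mm and grips with 3 to 60 N. Pads are 19 mm wide; open, the fingers measure 130 mm over their backs; the gripper's body (78 mm by 193 mm) begins 47 mm behind the grasp point.
Start: joints at [1.501, 0.359, 0.012, 0, -1.224, -0.288], TCP at [0.236, 0.632, 0.227] pointing down, gripper open.
Joint ranges: [-3.07, 3.07], [-1.43, 2.12], [-1.02, 1.25], [-3.03, 1.67], [-3.05, -0], [-3.03, 3.03]. Speed limits (rad/s): [2.39, 2.39, 3.01, 3.14, 3.14, 3.14].

### API

Orientations are given as [roll, pitch, yaw] about the fixed x, y, z axes, in that order (R = Rz(yaw) Ry(pitch) Rx(roll)).
In Python, from station import arm, grab_frame, camera_params, spot_in gives the robot as it stands.
- The arm moves only by the shell command python3 -m jog 'ROWS' [FORCE]. ROWS is JSON, a list that holds one entry, the list of rows, each a list of 7 numbers: the shift along the tool's x, y, z in mm, then the turn, a rotation vector about the tool's x, y, z in rad, then the finger opening in mm, from 0 to 87.6. In form: [[[x, y, z, wx, wy, wz, fingers], ...]]. A call has 1 to 20 rows; each row is the pose to reach, as a shift and turn from the pose commanded when the call began, along the tool's axes at that moment; what a row does not reach only later rows make up. A row lasts 1/8 s, in which the tool goes at most 62.5 mm and 10.7 degrees, less where a joint would pass 70% of its speed; a pose out of reach is approached as far as the arm can. A call with a gripper value outside its range is refused whole. The fingers move at their own pace and stop on an object; FORCE is the grip in N (left out, the last holds). Time passes only in rows, so rows that repeat a pose let the fingers close. It gives the time, the measured TCP pose, the force, the opening and the grip force at its end, in the units of the state.
- arm.get_state(): the state, without advancing time (a new reading comes with each control period).
- grab_frame(name): name is "scene" or "side" or "wrist"; returns (picture, depth): 420x560x3 uint8, blue, green, red; 420x560 float32, m along the optical axis (not along the pixel's ray), 0 where there is no reading.
- camera_params(name): a dict with "mtx" (3x3 intrinsics, pixels), "k1" (the pictures are not rectified: a ray, as slopes to the right and down, at radius r is drawn at 1 + k1 r^2 times it, then the intrinsics apply), "R" (3x3) and "t" (3): a world point X has camera coordinates R X + t. Camera axes: x right, y down, z forward; pixel columns grow to the right and rows downward; lengths in m; the calibration is good to about 2 mm. A picture is of the moment at which its call begins: read the wrist's pose just before it. camera_params takes no time and is no camera call; for the wrist camera it gives the pose at the moment of the call.
- arm.job_done(): hands the job in; it is judged then, once.
Trained networks look in the newest picture that a camera, given by its name, has taken for a name from the list of things; names that differ only in an ending like _2 or _b are one class to them, and where a whole thing is asked for, a point or a joint stands for the part that bears it (a point fixed in the world has none). Each returns a list of dicts, best first, with "confidence" (0 to 1); they miss things now and then, are a little off and sometimes report something else, mostly with a low value. They report only what shows in the picture. A call takes as long as a camera call.
- spot_in(query, camera): "uv" ([column, row] in pixels, amid what is visible of it).
The state is a dict: "t": time; "q": joint angles; "qd": joint speeds; "joint_efforts": joint torques, N m; "eef_pos": TCP position; "ee_rot": TCP orientation; "force": force on the tool from outside, world axes, zero at the start; "moment": the same for the moment, N m; "width": finger opening in m; "gripper_force": force on a finger pad.
Only numpy, scipy, OpenCV 4.12 (cv2) and the standard library are available. Lean on these libraries where they do the work, as an engineer would, in place of code of your own. Each camera call takes 0.05 s, during which the arm holds its last target. There are 200 camera calls.

## Working session

There is one attempt and no reset: what is moved stays moved. The work goes in short steps, Python scripts to look and compute and a shell command to move; the robot and the scene stay as the last step left them, time stands still between calls to the robot, and variables do not carry over. Pictures are saved under pics/ and viewed, at most 10 in all, crops included, and the job is handed in when it is done.

```bash
mkdir -p pics
cat > h.py <<'E'
import numpy as np, cv2
from station import arm, grab_frame, camera_params, spot_in
def ray(cam,uv,p=None):
    p=p or camera_params(cam); K=np.array(p["mtx"]); R=np.array(p["R"]); t=np.array(p["t"])
    d=np.array([(uv[0]-K[0,2])/K[0,0],(uv[1]-K[1,2])/K[1,1]]); s=d.copy()
    for _ in range(20): s=d/(1+p["k1"]*(s@s))
    return -R.T@t, R.T@np.array([s[0],s[1],1.0])
def onz(cam,uv,z,p=None):
    o,d=ray(cam,uv,p); return o+d*(z-o[2])/d[2]
def proj(cam,X,p=None):
    p=p or camera_params(cam); K=np.array(p["mtx"]); c=np.array(p["R"])@np.array(X)+np.array(p["t"])
    s=c[:2]/c[2]; s=s*(1+p["k1"]*(s@s)); return K[:2,:2]@s+K[:2,2]
E
python3 - <<'E'
from h import *
print({k:np.round(v,3).tolist() for k,v in arm.get_state().items()})
Z=dict(tweezers_grip=.051,tip_left=.027,tip_right=.027,mark_fixed=.03,mark_sliding=.03,tweezers=.045,gauge=.02,stand=.006)
ims=[]
for c in ("scene","side","wrist"):
    im,d=grab_frame(c); cv2.imwrite(f"pics/{c}0.png",im)
    for n,z in Z.items():
        r=spot_in(n,c)[:2]
        for q in r: print(c,n,round(q["confidence"],2),np.round(q["uv"],1),np.round(onz(c,q["uv"],z),4))
E
```

```text
{'t': 0.0, 'q': [1.501, 0.359, 0.011, -0.0, -1.224, -0.288], 'qd': [-0.0, 0.001, -0.001, -0.0, 0.0, 0.0], 'joint_efforts': [-0.002, -58.272, 29.305, 6.997, 0.007, -0.0], 'eef_pos': [0.236, 0.632, 0.226], 'ee_rot': [3.14, -0.0, -0.358], 'force': [0.222, -0.687, 0.908], 'moment': [0.014, -0.016, -0.035], 'gripper_force': 0.0, 'width': 0.087}
scene tweezers_grip 0.69 [282.5 169.4] [0.4785 0.1629 0.051 ]
scene tip_left 0.42 [277.3 178.6] [0.4794 0.1367 0.027 ]
scene mark_fixed 0.79 [206.5 254.5] [ 0.5173 -0.2168  0.03  ]
scene tweezers 0.76 [287.8 171.5] [0.4941 0.1719 0.045 ]
scene tweezers 0.72 [199.8 253.7] [ 0.508  -0.2326  0.045 ]
scene gauge 0.95 [205.6 252. ] [ 0.5043 -0.2101  0.02  ]
scene stand 0.6 [281.3 178.4] [0.4781 0.1581 0.006 ]
side tweezers_grip 0.85 [219.7 204.4] [0.4749 0.1431 0.051 ]
side tweezers_grip 0.74 [218.5 195.1] [0.4935 0.1846 0.051 ]
side tip_left 0.5 [224.2 193.9] [0.5266 0.2176 0.027 ]
side tip_right 0.77 [230.3 200.8] [0.5233 0.1779 0.027 ]
side mark_fixed 0.72 [312.1 290.4] [ 0.4919 -0.2207  0.03  ]
side mark_sliding 0.61 [318.7 292.1] [ 0.5001 -0.2323  0.03  ]
side tweezers 0.3 [321.  291.8] [ 0.4938 -0.2467  0.045 ]
side gauge 0.82 [313.9 292.3] [ 0.4985 -0.2189  0.02  ]
side stand 0.7 [216.9 204.8] [0.499  0.2098 0.006 ]
side stand 0.65 [222.2 215.9] [0.4854 0.1548 0.006 ]
```

View pics/scene0.png

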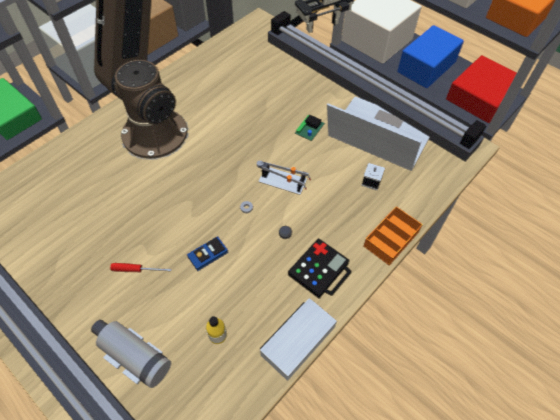

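View pics/wrist0.png

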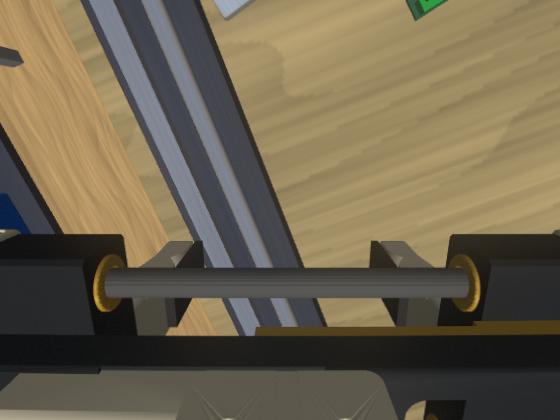

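The scene view shows the tweezers at about (285,172), heel probably left at (260,165), pads at (293,170)/(290,179), and the gauge at (207,253). The wrist view shows none of them yet.

Run:
```python
from h import *
for n,uv,z in [("padA",(293,170),.051),("padB",(290,179),.051),("heel",(260,165),.051),("tips",(308,184),.03)]: print(n,onz("scene",uv,z).round(3))
p=camera_params("wrist"); R=np.array(p["R"]); print(R.round(3),(-R.T@p["t"]).round(3),p["mtx"])
a=cv2.imread("pics/scene0.png"); b=cv2.imread("pics/side0.png")
A=cv2.resize(a[150:200,245:325],(640,400),interpolation=3);B=cv2.resize(a[230:280,175:240],(520,400),interpolation=3)
C=cv2.resize(b[170:230,180:260],(400,300));
cv2.imwrite("pics/c0.png",cv2.resize(np.vstack([cv2.resize(A,(480,300)),cv2.resize(b[170:230,170:266],(480,300),interpolation=3)]),(480,600)))
```

```text
padA [0.506 0.185 0.051]
padB [0.523 0.15  0.051]
heel [0.411 0.126 0.051]
tips [0.57  0.187 0.03 ]
[[-0.35  -0.937 -0.   ]
 [-0.904  0.338  0.261]
 [-0.244  0.091 -0.965]] [0.301 0.607 0.385] [[323.35855639   0.         286.27947125]
 [  0.         323.35855639 207.57228129]
 [  0.           0.           1.        ]]
```

View pics/c0.png

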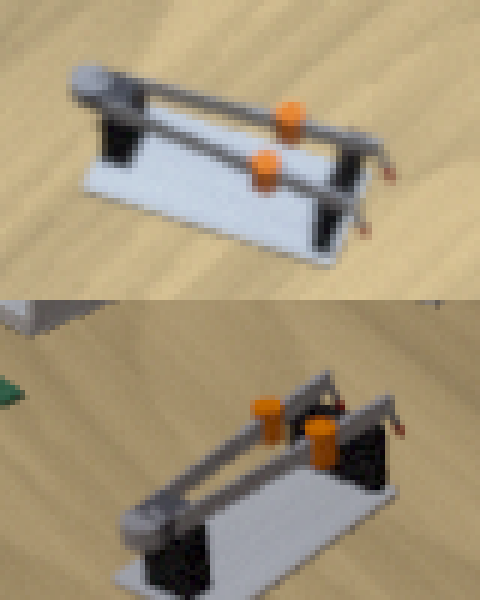

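The crop shows the heel at the lower x end, the pads two thirds along, and the red tips bent down past the front bar, so the tweezers' yaw is about 0.38. Next is the gauge direction, then a first move to above the pads.

Run:
```python
from h import *
for uv in [(190,257),(225,246),(203,255),(209,250)]: print(onz("scene",uv,.022).round(3))
a=cv2.imread("pics/scene0.png"); b=cv2.imread("pics/side0.png")
cv2.imwrite("pics/c1.png",np.vstack([cv2.resize(a[235:272,180:236],(454,300),interpolation=2),cv2.resize(b[270:315,280:348],(454,300),interpolation=2)]))
s=arm.get_state(); from scipy.spatial.transform import Rotation as Ro
R=Ro.from_euler("xyz",s["ee_rot"]).as_matrix()
print((R.T@(np.array([.515,.168,.2])-s["eef_pos"])*1000).round(1))
```

```text
[ 0.483 -0.254  0.022]
[ 0.533 -0.157  0.022]
[ 0.507 -0.223  0.022]
[ 0.508 -0.199  0.022]
[423.5 337.3  26.5]
```

View pics/c1.png

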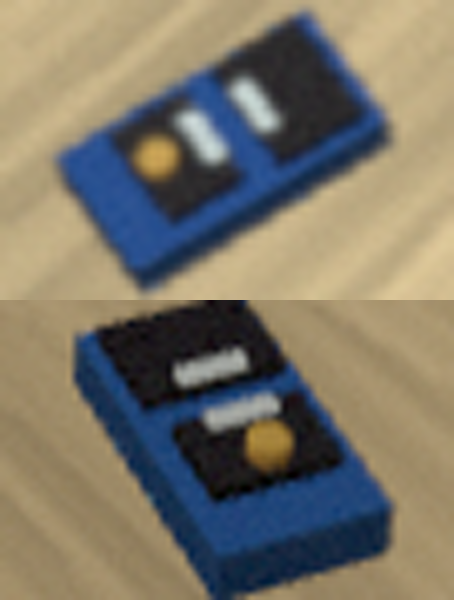

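The gauge crop shows the fixed mark on the large +y plate and the sliding mark on the plate with the brass screw; gauge yaw is about -0.48.

```bash
python3 -m jog '[[[423,337,26,0,0,-0.738,87],[423,337,26,0,0,-0.738,87],[423,337,26,0,0,-0.738,87],[423,337,26,0,0,-0.738,87],[423,337,26,0,0,-0.738,87],[423,337,26,0,0,-0.738,87],[423,337,26,0,0,-0.738,87],[423,337,26,0,0,-0.738,87],[423,337,26,0,0,-0.738,87],[423,337,26,0,0,-0.738,87],[423,337,26,0,0,-0.738,87],[423,337,26,0,0,-0.738,87],[423,337,26,0,0,-0.738,87],[423,337,26,0,0,-0.738,87]]]'
python3 - <<'E'
from h import *
im,d=grab_frame("wrist"); cv2.imwrite("pics/w1.png",im)
print(arm.get_state()["q"].round(2) if hasattr(arm.get_state()["q"],"round") else arm.get_state()["q"])
hsv=cv2.cvtColor(im,cv2.COLOR_BGR2HSV)
for nm,lo,hi,z in [("orange",(8,180,150),(18,255,255),.061),("red",(0,150,80),(5,255,255),.03)]:
    m=cv2.inRange(hsv,lo,hi); n,l,st,c=cv2.connectedComponentsWithStats(m)
    for i in range(1,n):
        if st[i,4]>15: print(nm,st[i],c[i].round(1),onz("wrist",c[i],z).round(4))
for n,z in dict(tweezers_grip=.051,tip_left=.027,tip_right=.027).items():
    for q in spot_in(n,"wrist")[:2]: print(n,round(q["confidence"],2),q["uv"],onz("wrist",q["uv"],z).round(4))
E
```

```text
t: 3.1
eef_pos: [0.5144, 0.1691, 0.2007]
ee_rot: [-3.142, -0.0, 0.381]
force: [-0.5, -0.0, 0.9]
width: 0.0871
gripper_force: 0.0
[ 0.68  0.16 -0.32  0.   -1.09  1.27]
orange [261 193  16  16 194] [268.5 200.4] [0.5045 0.1824 0.061 ]
orange [299 194  16  16 195] [306.6 201.6] [0.5168 0.1485 0.061 ]
red [ 503    0   52   38 1140] [528.   14.5] [0.7499 0.0232 0.03  ]
tweezers_grip 0.89 [279.7, 199.3] [0.5072 0.1722 0.051 ]
tip_left 0.64 [268.7, 195.9] [0.5007 0.1825 0.027 ]
tip_right 0.7 [306.7, 194.9] [0.5166 0.1457 0.027 ]
```

View pics/w1.png

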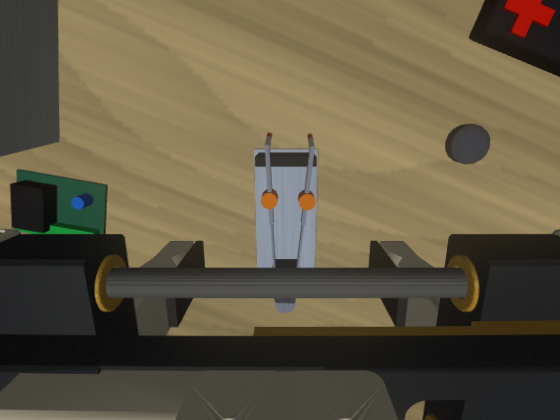

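The pads show at (268,200)/(307,202) and the tips at (269,135)/(310,136). I'll centre, turn slightly and come down partway to check.

```bash
python3 -m jog '[[[-5,2,80,0,0,0.033,87],[-5,2,80,0,0,0.033,87],[-5,2,80,0,0,0.033,87],[-5,2,80,0,0,0.033,87],[-5,2,80,0,0,0.033,87]]]'
cat > look.py <<'E'
from h import *
import sys
im,d=grab_frame("wrist"); cv2.imwrite(sys.argv[1],im); s=arm.get_state()
print("tcp px",proj("wrist",s["eef_pos"]).round(), "pads px",proj("wrist",[.5107,.1655,.051]).round())
hsv=cv2.cvtColor(im,cv2.COLOR_BGR2HSV)
for nm,lo,hi,z in [("orange",(8,180,150),(18,255,255),.061),("red",(0,120,60),(6,255,255),.03)]:
    m=cv2.inRange(hsv,lo,hi); n,l,st,c=cv2.connectedComponentsWithStats(m)
    for i in range(1,n):
        if st[i,4]>8: print(nm,st[i],c[i].round(1),onz("wrist",c[i],z).round(4))
E
python3 look.py pics/w2.png
```

```text
t: 3.92
eef_pos: [0.5115, 0.1653, 0.1218]
ee_rot: [-3.141, -0.002, 0.347]
force: [0.5, 0.5, 0.8]
width: 0.0871
gripper_force: 0.0
tcp px [285. 256.] pads px [285. 218.]
orange [249 213  21  20 349] [259.2 222.4] [0.5043 0.1824 0.061 ]
orange [300 212  21  21 355] [310.  222.3] [0.5167 0.1486 0.061 ]
red [256 133   5   4  15] [257.9 134.4] [0.5598 0.2049 0.03  ]
red [309 132   5   6  15] [310.7 134.3] [0.5734 0.1674 0.03  ]
```

View pics/w2.png

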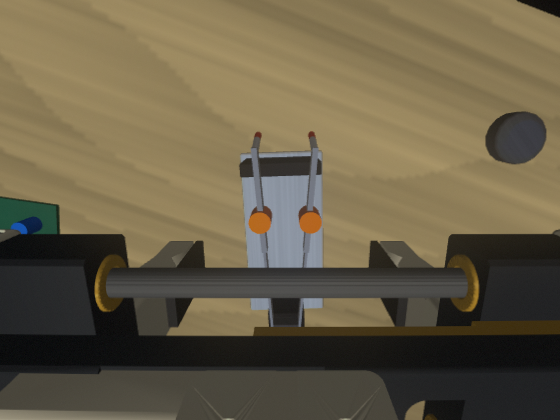

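Both pads and tips agree with the estimate, so I'll go down and pinch lightly.

```bash
python3 -m jog '[[[-1,0,50,0,0,-0.003,87],[-1,0,75,0,0,-0.003,87],[-1,0,90,0,0,-0.003,87],[-1,0,90,0,0,-0.003,87],[-1,0,90,0,0,-0.003,62],[-1,0,90,0,0,-0.003,62],[-1,0,90,0,0,-0.003,62],[-1,0,90,0,0,-0.003,50],[-1,0,90,0,0,-0.003,50],[-1,0,90,0,0,-0.003,48],[-1,0,90,0,0,-0.003,48],[-1,0,90,0,0,-0.003,48]]]' 15
python3 look.py pics/w3.png
```

```text
t: 5.48
eef_pos: [0.51, 0.1646, 0.0307]
ee_rot: [-3.142, -0.001, 0.35]
force: [0.9, 0.1, 3.3]
width: 0.0481
gripper_force: 8.0
tcp px [285. 256.] pads px [283. 272.]
orange [243 266  12   2  17] [248.4 266.7] [0.5124 0.1821 0.061 ]
orange [320 267   9   1   9] [324. 267.] [0.5235 0.1515 0.061 ]
red [248 135   7   8  41] [251.4 138.5] [0.5615 0.2006 0.03  ]
red [323 136   5   6  12] [325.2 138.9] [0.5736 0.1672 0.03  ]
red [319 138   4   7  15] [320.3 141.3] [0.5717 0.169  0.03  ]
```

Pinched (48.1 mm, 8 N). Lift, then carry to a survey pose short of the gauge.

```bash
python3 -m jog '[[[0,0,-10,0,0,0,48],[0,0,-30,0,0,0,48],[0,0,-60,0,0,0,48],[0,0,-90,0,0,0,48],[-8,12,-100,0,0,0.03,48],[-25,38,-100,0,0,0.1,48],[-48,72,-100,0,0,0.2,48],[-72,109,-100,0,0,0.3,48],[-96,145,-100,0,0,0.42,48],[-120,181,-100,0,0,0.54,48],[-144,217,-100,0,0,0.66,48],[-165,249,-100,0,0,0.75,48],[-180,272,-100,0,0,0.8,48],[-187,282,-100,0,0,0.826,48],[-190,287,-100,0,0,0.826,48],[-190,287,-100,0,0,0.826,48],[-190,287,-100,0,0,0.826,48],[-190,287,-100,0,0,0.826,48]]]'
cat > look2.py <<'E'
from h import *
import sys
im,d=grab_frame("wrist"); cv2.imwrite(sys.argv[1],im); s=arm.get_state()
from scipy.spatial.transform import Rotation as Ro
R=Ro.from_euler("xyz",s["ee_rot"]).as_matrix(); T=np.array(s["eef_pos"]); print(T.round(4),np.round(s["ee_rot"],4),s["width"],s["gripper_force"])
v=(.052-s["width"])/.2; g=.04-.32*v; print("gap",g)
for sg in (1,-1): print("expected tip px",proj("wrist",T+R@[.06,-sg*g/2,-.019+.024]).round(1))
hsv=cv2.cvtColor(im,cv2.COLOR_BGR2HSV)
ms=[]
for nm,lo,hi,z in [("red",(0,120,60),(6,255,255),T[2]-.005),("white",(0,0,150),(180,50,255),.03)]:
    m=cv2.inRange(hsv,lo,hi)
    if nm=="white": m[225:]=0
    n,l,st,c=cv2.connectedComponentsWithStats(m)
    for i in range(1,n):
        if st[i,4]>12:
            P=onz("wrist",c[i],z); pts=np.argwhere(l==i)[:,::-1].astype(np.float32)
            r=np.array([onz("wrist",q,z)[:2] for q in cv2.boxPoints(cv2.minAreaRect(pts))])
            print(nm,st[i],c[i].round(1),P.round(4),"tool mm",(R.T@(P-T)*1000).round(1)); 
            if nm=="white":
                e=[r[1]-r[0],r[2]-r[1]]; e=max(e,key=np.linalg.norm); print("  long dir",np.degrees(np.arctan2(e[1],e[0])).round(1),np.linalg.norm(r[1]-r[0]).round(4),np.linalg.norm(r[2]-r[1]).round(4)); ms.append(P)
for n,z in dict(mark_fixed=.03,mark_sliding=.03).items():
    for q in spot_in(n,"wrist")[:2]: print(n,round(q["confidence"],2),q["uv"],onz("wrist",q["uv"],z).round(4))
if len(ms)==2: print("dist",np.linalg.norm(ms[0]-ms[1]))
E
python3 look2.py pics/w4.png
```

```text
t: 7.78
eef_pos: [0.43, -0.1699, 0.1306]
ee_rot: [-3.142, 0.0, -0.475]
force: [0.1, -0.6, -0.2]
width: 0.048
gripper_force: 6.9
[ 0.4299 -0.1699  0.1306] [ 3.1416  0.     -0.4748] 0.0478922162622382 6.852574199438095
gap 0.033427546019581124
expected tip px [250.4 141.1]
expected tip px [317.9 141.1]
red [ 517  114   43   48 1162] [542.9 135.8] [ 0.427  -0.3134  0.1256] tool mm [ 63.  128.9   5. ]
red [245 134  12  10  83] [251.4 138.3] [ 0.4919 -0.1836  0.1256] tool mm [ 61.3 -16.2   5. ]
red [318 135  11  10  68] [322.6 138.9] [ 0.4755 -0.2148  0.1256] tool mm [61.1 19.   5. ]
white [430  76  10  10  60] [434.5  80.6] [ 0.4666 -0.3155  0.03  ] tool mm [ 99.2 112.7 100.6]
  long dir -140.8 0.0049 0.0063
white [285  81  17  34 329] [293.   97.1] [ 0.5045 -0.2152  0.03  ] tool mm [ 87.    6.2 100.6]
  long dir 168.6 0.0075 0.0236
white [440  81  85  46 383] [481.1 103.2] [ 0.435  -0.3418  0.03  ] tool mm [ 83.1 150.5 100.6]
  long dir -140.7 0.0028 0.0762
white [257  89  18  34 320] [265.1 105.2] [ 0.509  -0.1936  0.03  ] tool mm [ 81.2 -15.2 100.6]
  long dir 168.2 0.0076 0.0236
white [237 162  14  63 540] [244.1 192.7] [ 0.4565 -0.1459  0.03  ] tool mm [ 12.7 -33.5 100.6]
  long dir 155.9 0.0071 0.0525
white [322 162  16  63 555] [329.3 193.3] [ 0.4242 -0.2077  0.03  ] tool mm [ 12.2  36.2 100.6]
  long dir -31.0 0.0523 0.0074
white [ 97 223  14   2  24] [103.5 223.6] [ 0.4876 -0.0272  0.03  ] tool mm [ -13.9 -153.3  100.6]
  long dir -117.1 0.0009 0.0111
mark_fixed 0.85 [287.7, 97.7] [ 0.5059 -0.2115  0.03  ]
mark_sliding 0.63 [308.8, 94.6] [ 0.5006 -0.2268  0.03  ]
```

View pics/w4.png

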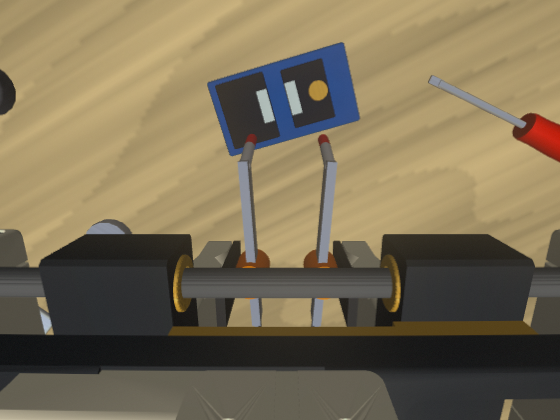

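The wrist view shows the tips at (251,138)/(323,139) and the marks at (265,105) fixed and (293,97) sliding. The gauge yaw is about -0.204 and the mark distance about 22 mm, so the width over the pads should be about 40.8 mm. I'll align at some height above the marks and squeeze partway.

```bash
python3 -m jog '[[[5,2,0,0,0,-0.08,46],[15,6,5,0,0,-0.18,44],[25,10,20,0,0,-0.25,42],[25.5,10.6,40,0,0,-0.271,41.5],[25.5,10.6,58,0,0,-0.271,41],[25.5,10.6,66,0,0,-0.271,41],[25.5,10.6,66,0,0,-0.271,41],[25.5,10.6,66,0,0,-0.271,41],[25.5,10.6,66,0,0,-0.271,41]]]' 20
python3 look2.py pics/w5.png
```

```text
t: 9.05
eef_pos: [0.4481, -0.1915, 0.0653]
ee_rot: [-3.141, -0.001, -0.205]
force: [-1.0, -0.1, -1.5]
width: 0.0413
gripper_force: 8.6
[ 0.448  -0.1915  0.0652] [-3.1414e+00 -1.2000e-03 -2.0470e-01] 0.04108652513105885 8.593174517154694
gap 0.022538440209694165
expected tip px [261.4 140.4]
expected tip px [307.  140.4]
red [257 135  10   8  33] [261.7 138.8] [ 0.5098 -0.1929  0.0602] tool mm [ 60.8 -11.2   5.1]
white [260 117  14  42 422] [267.9 134.5] [ 0.5103 -0.1945  0.03  ] tool mm [61.6 -9.7 35.2]
  long dir 167.7 0.0075 0.0235
white [298 117  14  42 499] [303.6 136.2] [ 0.5051 -0.2147  0.03  ] tool mm [60.6 11.1 35.2]
  long dir -11.2 0.0235 0.0075
white [471 156  15  14 104] [477.  162.4] [ 0.4691 -0.3138  0.03  ] tool mm [ 45.5 115.5  35.2]
  long dir -142.2 0.0055 0.0078
white [251 162  11  63 576] [256.  193.7] [ 0.4773 -0.1797  0.03  ] tool mm [ 26.2 -17.5  35.2]
  long dir 169.1 0.0057 0.0388
white [312 163  12  62 578] [317.8 193.7] [ 0.4696 -0.2167  0.03  ] tool mm [26.2 20.3 35.2]
  long dir -13.2 0.0385 0.0057
white [480 166  68  59 632] [511.8 195.3] [ 0.4443 -0.334   0.03  ] tool mm [ 25.3 140.3  35.2]
  long dir -140.2 0.0045 0.0592
white [  2 219  32   6 128] [ 17.  222.2] [ 0.4902 -0.0267  0.03  ] tool mm [   7.8 -169.9   35.2]
  long dir -101.7 0.0034 0.0201
mark_fixed 0.92 [290.9, 129.9] [ 0.5101 -0.2082  0.03  ]
mark_sliding 0.96 [323.5, 132.5] [ 0.5047 -0.2265  0.03  ]
```

View pics/w5.png

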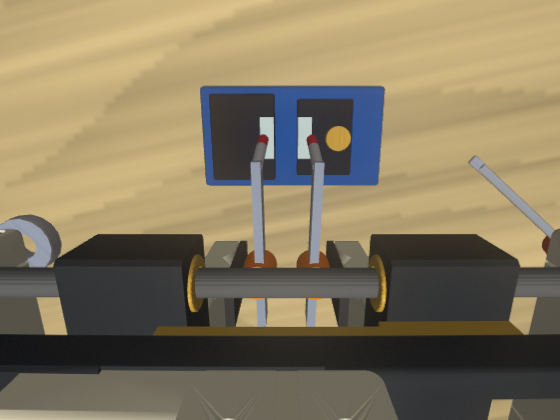

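The view shows both tips nearly over their marks: tips at (262,139)/(312,140), mark boxes centred near (267,138)/(305,138). I'll work out the residuals using subpixel edges.

```bash
cat > fine.py <<'E'
from h import *
import sys
from scipy.spatial.transform import Rotation as Ro
if len(sys.argv)>1: im,d=grab_frame("wrist"); cv2.imwrite(sys.argv[1],im)
else: im=cv2.imread("pics/w5.png")
s=arm.get_state(); R=Ro.from_euler("xyz",s["ee_rot"]).as_matrix(); T=np.array(s["eef_pos"])
p=camera_params("wrist"); tool=lambda uv,z:(R.T@(onz("wrist",uv,z,p)-T)*1000)
print(T.round(4),np.round(s["ee_rot"],4),s["width"],s["gripper_force"])
hsv=cv2.cvtColor(im,cv2.COLOR_BGR2HSV)
red=(cv2.inRange(hsv,(0,100,50),(6,255,255))|cv2.inRange(hsv,(172,100,50),(180,255,255)))
red[200:]=0; red[:,:200]=0; red[:,380:]=0
red=cv2.morphologyEx(red,cv2.MORPH_CLOSE,np.ones((3,3)))
n,l,st,c=cv2.connectedComponentsWithStats(red)
t=[]
for i in range(1,n):
    if st[i,4]>20: x=tool(c[i],T[2]-.002); t.append(x); print("tip",st[i],c[i].round(1),x.round(1))
w=cv2.inRange(hsv,(0,0,150),(180,60,255)); w[175:]=0; w[:90]=0; w[:,:220]=0; w[:,350:]=0
n,l,st,c=cv2.connectedComponentsWithStats(w); m=[]
for i in range(1,n):
    if st[i,4]>60:
        q=np.array([tool(u[::-1],.030) for u in np.argwhere(l==i)])
        r=cv2.minAreaRect(q[:,:2].astype(np.float32)); m.append(np.array(r[0])); print("mark",st[i],np.round(r[0],1),np.round(r[1],1),r[2])
m=sorted(m,key=lambda a:a[1]); t=sorted(t,key=lambda a:a[1])
print("mark mid",(m[0]+m[1])/2,"dist",np.linalg.norm(m[1]-m[0]),"yaw err",np.degrees(np.arctan2(-(m[1]-m[0])[0],(m[1]-m[0])[1])))
print("tip mid",(t[0]+t[-1])/2,"gap",t[-1][1]-t[0][1], "gap by width",40-1.6*(52-1000*s["width"]))
E
python3 fine.py
python3 - <<'E'
import cv2
im=cv2.imread("pics/w5.png"); cv2.imwrite("pics/c5.png",cv2.resize(im[105:170,235:335],(800,520),interpolation=cv2.INTER_NEAREST))
E
```

```text
[ 0.4478 -0.1915  0.065 ] [-3.1415e+00 -8.0000e-04 -2.0470e-01] 0.041260326541437894 8.592749387025833
tip [257 135  11  10  71] [262.5 138.9] [ 60.9 -10.5   2. ]
tip [307 135  11  11  78] [311.6 139.3] [60.7 13.3  2. ]
mark [260 117  14  42 423] [ 59.8 -10.5] [23.5  7.6] 0.5904514789581299
mark [298 117  14  42 500] [59.8 11.7] [ 7.6 23.6] 89.47614288330078
mark [251 162   9  13 109] [ 42.1 -17.7] [7.3 4.8] 1.2341365814208984
mark [315 163   9  12 108] [41.8 20.6] [4.8 6.7] 88.6972885131836
mark mid [ 50.92366028 -14.12947178] dist 19.129179916749333 yaw err -67.94474009166602
tip mid [60.8393938   1.39004926  2.04592789] gap 23.859728499813002 gap by width 22.816522466300626
```

View pics/c5.png

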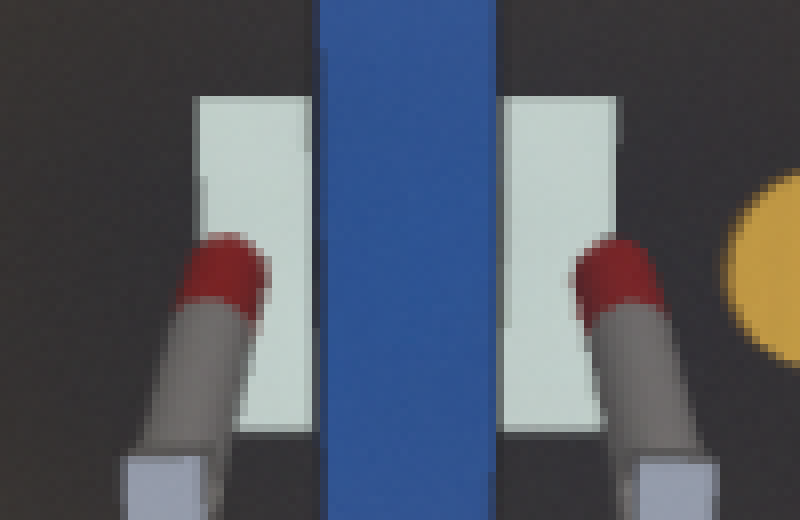

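Tip midpoint is about 1 mm to tool +y of the marks' and the gap 0.7 mm too wide. I'll correct both and lower to a centimetre above.

```bash
python3 -m jog '[[[-1.3,-1,0,0,0,0,40.7],[-1.3,-1,6,0,0,0,40.7],[-1.3,-1,14,0,0,0,40.7],[-1.3,-1,20,0,0,0,40.7],[-1.3,-1,21,0,0,0,40.7],[-1.3,-1,21,0,0,0,40.7],[-1.3,-1,21,0,0,0,40.7],[-1.3,-1,21,0,0,0,40.7]]]' 20
python3 fine.py pics/w6.png
python3 - <<'E'
import cv2
im=cv2.imread("pics/w6.png"); cv2.imwrite("pics/c6.png",cv2.resize(im[105:185,235:335],(750,600),interpolation=cv2.INTER_NEAREST))
E
```

```text
t: 10.2
eef_pos: [0.4467, -0.1903, 0.0438]
ee_rot: [-3.142, -0.0, -0.205]
force: [-0.3, 0.1, -0.7]
width: 0.0411
gripper_force: 8.7
[ 0.4467 -0.1903  0.0438] [-3.1415e+00 -4.0000e-04 -2.0480e-01] 0.04098869849979576 8.665865957736969
tip [257 135  11  10  68] [263.  139.1] [ 60.8 -10.3   2. ]
tip [306 135  12  10  73] [311.  139.4] [60.6 13.   2. ]
mark [258 113  16  47 511] [61.5 -9.7] [23.5  7.7] 0.5884979367256165
mark [301 113  16  47 531] [61.5 12.6] [ 7.8 23.5] 89.34066009521484
mark [251 162  10  13 120] [ 45.  -15.3] [6.4 4.8] 0.023362528532743454
mark [314 163  10  12 114] [44.8 18.2] [4.9 5.9] 89.96923065185547
mark mid [ 53.28311157 -12.5424881 ] dist 17.440263356628112 yaw err -71.2591893668971
tip mid [60.7140314   1.36106169  2.02619355] gap 23.292055617436837 gap by width 22.381917599673216
```

View pics/c6.png

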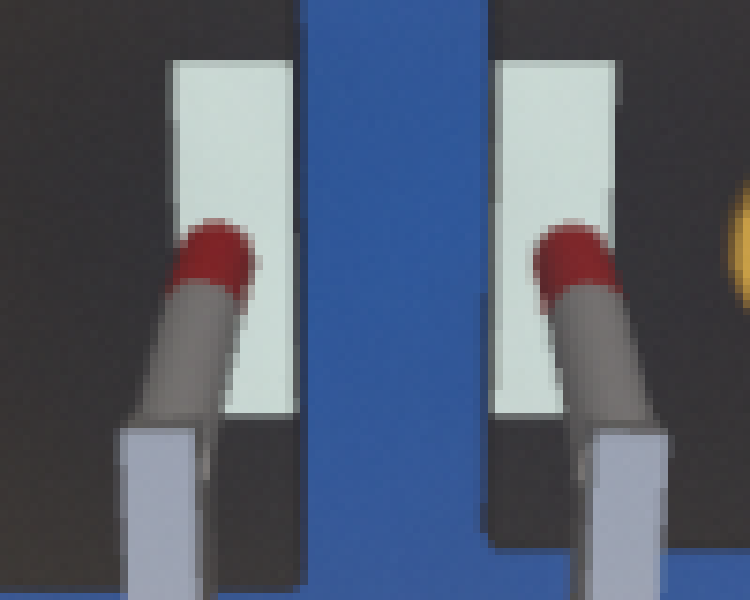

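The view shows both tips over their marks, with the midpoints matching. The camera says the gap is about 23.1 mm and the finger width says about 22.4 mm, so I'll check the tip height by depth before trusting either.

Run:
```python
from h import *
from scipy.spatial.transform import Rotation as Ro
W=[];D=[]
for k in range(4):
    im,d=grab_frame("wrist"); s=arm.get_state(); W.append(s["width"]); D.append(d)
d=np.median(D,0); p=camera_params("wrist"); print("width",np.round(W,5))
R=Ro.from_euler("xyz",s["ee_rot"]).as_matrix(); T=np.array(s["eef_pos"])
hsv=cv2.cvtColor(im,cv2.COLOR_BGR2HSV)
def pts(m):
    out=[]
    for v,u in np.argwhere(m>0):
        if d[v,u]>0:
            o,r=ray("wrist",(u,v),p); out.append(o+r*d[v,u])
    return np.array(out)
red=(cv2.inRange(hsv,(0,120,60),(6,255,255))|cv2.inRange(hsv,(174,120,60),(180,255,255))); red[200:]=0
for nm,a,b in [("L",250,285),("R",285,330)]:
    m=red.copy(); m[:,:a]=0; m[:,b:]=0; m=cv2.erode(m,np.ones((3,3)))
    P=pts(m); print(nm,len(P),"z",np.percentile(P[:,2],[0,25,50,75,100]).round(4),"tool",((np.median(P,0)-T)@R*1000).round(2))
w=cv2.inRange(hsv,(0,0,150),(180,60,255)); w[160:]=0;w[:110]=0
for nm,a,b in [("F",255,280),("S",295,320)]:
    m=w.copy(); m[:,:a]=0; m[:,b:]=0; m=cv2.erode(m,np.ones((3,3))); P=pts(m); print(nm,len(P),"z",np.median(P[:,2]).round(4))
# blade tops along length: heights
for v in (165,180,195,210,225):
    row=[]
    for a,b in ((240,275),(300,335)):
        m=np.zeros(d.shape,np.uint8); m[v-2:v+3,a:b]=255; P=pts(m); top=P[P[:,2]>P[:,2].max()-.004]; row.append((top.mean(0)-T)@R*1000)
    print(v,np.round(row,1).tolist())
```

```text
width [0.0411  0.04074 0.04068 0.04099]
L 28 z [0.0444 0.0465 0.0474 0.0485 0.0495] tool [61.3  -9.83 -3.7 ]
R 30 z [0.0439 0.0462 0.0472 0.0484 0.0495] tool [61.04 12.36 -3.51]
F 380 z 0.0298
S 395 z 0.0297
165 [[52.0, -11.4, -25.8], [52.0, 14.2, -26.0]]
180 [[45.8, -11.3, -26.0], [45.8, 13.9, -26.0]]
195 [[39.4, -11.1, -25.8], [39.4, 13.8, -25.9]]
210 [[32.9, -11.2, -26.0], [32.8, 13.7, -25.8]]
225 [[26.2, -10.9, -25.8], [26.2, 13.5, -26.0]]
```

By depth, the tip gap is 22.2 mm against 22.3 mm between the marks. The tips are level at z≈0.040 and centred to within 0.3 mm, so I'm handing in.

```bash
python3 -c "
from station import arm
print(arm.job_done())"
```

```text
the job is handed in; nothing more can be done
None
```

I handed the job in with the arm still holding the tweezers over the gauge: tip gap about 22.2 mm against 22.3 mm between the marks, each tip about 1 cm above its own mark, no contact with the gauge or the other things on the bench that I could see, roughly 11 s of the 38 s used, and no verdict returned.

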